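# Weigh a spice jar on a notched beam scale

### The job

Find out how heavy the spice jar that stands by itself beside the scale is: set it down gently, upright, on the pan of the beam scale, then slide the poise gently along the notched beam to the notch at which the free beam comes to rest with its pointer centred on the marks of the sight window. Let go of everything at the end, and leave the glass tumbler standing where it is.

Things in the scene. Friction and masses are not known exactly. Their poses are not given: they have to be found in the camera images.
- jar: The spice jar to be weighed: clear square-bodied glass jar with round red cap, 45 x 45 x 106 mm (body 42 mm square, cap 45 mm in diameter over the top 21 mm), standing by itself on the worktop left or right of the scale (not the jars at the back). Hidden mass 140 to 280 g. Origin: centre of its underside; z up the jar.
- glass: Clear glass tumbler, 81 mm across, 91 mm tall, standing upright on the other side of the scale; not to be disturbed. Origin: centre of its underside.
- scale: Stand of the scale, fixed: grey base plate 420 x 70 x 18 mm along its y axis; two column cheeks (38 mm over all, up to z 144 mm) at its origin hold the beam's pivot at z = 135 mm. Pan on its +y side, notched beam and sight window (at y = -262 mm) on its -y side. Delicate: bear on it with less than 30 N in all (a pinch counts on both pads). Origin: on the worktop under the pivot.
- pan_floor (a point): Centre of the top of the round steel pan's floor, 155 mm from the pivot on the scale's +y side, 39 mm above the worktop when the beam is level. Floor radius 50 mm, rim 8 mm high above it. The pan stays level, and sinks or rises 5 mm as the beam swings. Its bracket, 75 mm from the pan's centre towards the column, rises to 141 mm. Where on the pan the jar stands does not affect the balance.
- knob (a point): Point on the axis of the poise's upright steel knob, about half way up it: knob 16 mm in diameter, 34 mm tall, to be pinched or pushed from above. The poise below it is a dark steel saddle 28 mm long along the beam and 30 mm wide; its top is 20 mm below this point, the knob's top 15 mm above it. With the beam level the point is 145 mm above the worktop. z up.
- tip (a point): Tip of the beam's thin dark pointer, 266 mm from the pivot, inside the sight window; with the beam level it is 105 mm above the worktop. It moves 16 mm up or down between the stops.
- mark (a point): Centre of the sight window, level with its two black index marks, fixed on the stand 105 mm above the worktop, 262 mm from the pivot on the scale's -y side. Window opening 48 mm high. (Wall cabinets, handles included, hang over the back of the worktop beyond x = 0.55 m, from z = 0.50 m up.)
- beam (a joint): Angle of the beam about the pivot, rad: 0 = level, pointer centred; positive = pointer end low (poise too far out); negative = pointer end high (poise too far in); stops at +-0.06. When not touched the beam comes to rest within about 1 s; between the stops, one notch of the poise changes its resting angle by about 0.021 rad.
- poise (a joint): Poise along the beam, m: 0 = innermost notch, 55 mm from the pivot, growing outward (scale's -y) to 0.156. Notches every 6 mm (0, 0.006, ...); a spring pawl makes it click from one to the next (2 to 3 N) and settle in the nearest when let go. Starts in one of the four innermost. About 0.030 balances 140 g, 0.142 balances 280 g, in proportion between; the pointer shows the true place.
Not all that is in view belongs to the job. There is more than one size of the jar; the job needs the larger.

How it is judged (in metres and radians):
On the way:
1. the jar stands upright on the pan, let go (horizontal distance between jar and pan_floor below 0.032 m and z of jar in the frame of pan_floor between -0.006 and 0.006 m and angle between jar's own z axis and vertical below 0.12 rad and contact force between the fingers and jar below 0.1 N), for 0.2 s.
At the end, for the whole second after the job is handed in: The jar stands upright (within 0.12 rad) on the pan's floor, its centre within 32 mm of the pan's centre, and the free beam is at rest within 0.018 rad of level, so that its pointer is within about 5 mm of the marks (horizontal distance between jar and pan_floor below 0.032 m and z of jar in the frame of pan_floor between -0.006 and 0.006 m and angle between jar's own z axis and vertical below 0.12 rad and value of joint beam between -0.018 and 0.018 rad and velocity of joint beam between -0.02 and 0.02 rad/s and linear speed of jar below 0.02 m/s); the robot touches nothing.
It fails at once if the robot pushes or squeezes any part of the scale with more than 30 N in all (contact force between the arm and scale above 30 N).
It fails at once if the fingers push or squeeze any part of the scale with more than 30 N in all (contact force between the fingers and scale above 30 N).
It fails at once if the jar is banged or pressed on the scale with more than 20 N (contact force between jar and scale above 20 N).
It fails at once if the glass tumbler is moved more than 25 mm (distance of glass from where it was at the start of the episode above 0.025 m).
It fails at once if the glass tumbler is tipped over (angle between glass's own z axis and vertical above 0.3 rad).
It also fails if it takes over 72 s, if anything falls off the work surface, if the arm or the gripper's body presses on something with over 40 N, if the wrist force passes 120 N, or if a joint passes its speed limit or range.

### The arm

A 6-joint arm with a two-finger parallel gripper is mounted at the origin on a cart in front of the work surface, level with it; the furniture and walls round the work are solid. World frame = base frame: x ahead of the robot, y to its left, z up, the work surface at z = 0. Lengths are in mm, angles in degrees, forces in N, time in s.
With the tool pointing down it reaches from about 350 to 800 mm from the base axis. Payload 7.3 kg.
Tool frame: the origin (TCP) lies on the centre line of the jaws, within the pads' length; the fingertips stand 17 mm ahead of it and the grasp point (between the pads) lies 2 mm behind it; z points along the fingers, y is the line along which they close (so a half turn about z gives the same grasp; the last joint's range is limited). The gripper opens to 85 mm and grips with 20 to 120 N. Pads are 22 mm wide; open, the fingers measure 114 mm over their backs; the gripper's body (76 mm by 85 mm) begins 54 mm behind the grasp point. The pads swing forward as they close: fully open they stand 13 mm farther back than shut.
Start: joints at [58.442, 19.595, 87.324, -0, 73.075, -8.365], TCP at [206.75, 482.594, 248.322] pointing down, gripper open.
Joint ranges: [-145.02, 145.02], [-44.19, 115.74], [2.07, 154.8], [-57.11, 237.11], [16.16, 152.29], [-177.93, 177.93]. Speed limits (degrees/s): [147.25, 147.25, 180, 180, 180, 180].

### API

Orientations are given as a 3x3 rotation matrix whose columns are the frame's x, y, z axes.
In Python, from cell import readout, imaging, bot gives the robot as it stands.
- The arm moves only by the tool apply_moves, never from a script. Its argument "deltas" is a list of rows, each an object of numbers: "claw": the opening, from 0 (shut) to 1 (fully open); "x", "y", "z": the shift along the tool's x, y, z in mm; "twist": the turn about the tool's z in units of 5 degrees (1.0 is 5 degrees). In form: [{"claw": .., "x": .., "y": .., "z": .., "twist": ..}, ...]. A call has 1 to 5 rows; each row is the pose to reach, as a shift and turn from the pose commanded when the call began, along the tool's axes at that moment; what a row does not reach only later rows make up. A row lasts 1/10 s, in which the tool goes at most 50 mm and 8.59 degrees, less where a joint would pass 70% of its speed; a pose out of reach is approached as far as the arm can. A call with a gripper value outside its range is refused whole. The fingers move at their own pace and stop on an object; "newtons" is the grip in N (left out, the last holds). Time passes only in rows, so rows that repeat a pose let the fingers close. It gives the time, the measured TCP pose, the force, the opening and the grip force at its end, in the units of the state.
- readout.get_obs(): the state, without advancing time (a new reading comes with each control period).
- imaging.read_camera(name): name is "scene" or "top" or "wrist"; returns (picture, depth): 400x640x3 uint8, red, green, blue; 400x640 float32, mm along the optical axis (not along the pixel's ray), 0 where there is no reading.
- imaging.get_calibration(name): a dict with "vertical_fov" (degrees; the focal length in pixels is half the picture's height over the tangent of half this angle, whatever the lens; pixels are square), "cx", "cy" (the principal point, pixels), "k1" (the pictures are not rectified: a ray, as slopes to the right and down, at radius r is drawn at 1 + k1 r^2 times it, then the intrinsics apply), "extrinsics" (4x4, takes a point from camera to world coordinates); the wrist camera has in their place "mount" (4x4, takes a point from camera to tool coordinates, whose origin is the TCP and whose axes are the flange's). Camera axes: x right, y down, z forward; pixel columns grow to the right and rows downward; lengths in mm; the calibration is good to about 2 mm. A picture is of the moment at which its call begins: read the wrist's pose just before it. get_calibration takes no time and is no camera call.
- bot.sign_off(): hands the job in; it is judged then, once.
The state is a dict: "t": time; "qpos": joint angles; "joint_vel": joint speeds; "joint_torque": joint torques, N m; "eef_pos": TCP position; "tcp_rot": TCP orientation; "ft_force": force on the tool from outside, world axes, zero at the start; "wrist_torque": the same for the moment, N m; "opening": finger opening in mm; "finger_force": force on a finger pad.
Only numpy, scipy, OpenCV 4.12 (cv2) and the standard library are available. Lean on these libraries where they do the work, as an engineer would, in place of code of your own. Each camera call takes 0.05 s, during which the arm holds its last target. There are 200 camera calls.

## Working session

There is one attempt and no reset: what is moved stays moved. The work goes in short steps, Python scripts to look and compute and a tool call to move; the robot and the scene stay as the last step left them, time stands still between calls to the robot, and variables do not carry over. Pictures are saved under pics/ and viewed, at most 10 in all, crops included, and the job is handed in when it is done.

Besides the shell and the picture viewer there is one more tool, called after "Request:" in YAML: its name, and indented under it one key for each argument. apply_moves: Moves the arm, as the interface text tells. Its arguments: {"type":"object","properties":{"deltas":{"type":"array","items":{"type":"object","properties":{"claw":{"type":"number"},"x":{"type":"number"},"y":{"type":"number"},"z":{"type":"number"},"twist":{"type":"number"}}}},"newtons":{"type":"number"}},"required":["deltas"]}

```bash
mkdir -p pics; ls; cat > h.py <<'E'
import numpy as np, cv2
from cell import readout, imaging, bot
def cal(n):
    c=imaging.get_calibration(n); f=200/np.tan(np.radians(c["vertical_fov"])/2)
    if n=="wrist":
        o=readout.get_obs(); T=np.eye(4); T[:3,:3]=o["tcp_rot"]; T[:3,3]=o["eef_pos"]; T=T@np.array(c["mount"])
    else: T=np.array(c["extrinsics"])
    return dict(K=np.array([[f,0,c["cx"]],[0,f,c["cy"]],[0,0,1.]]),k=c["k1"],T=T)
def shot(n,save=None):
    C=cal(n); p,d=imaging.read_camera(n)
    if save: cv2.imwrite(save,p[:,:,::-1])
    return C,p,d
def ray(C,u,v):
    s=cv2.undistortPoints(np.array([[[u,v]]],float),C["K"],np.array([C["k"],0,0,0.]))[0,0]
    return C["T"][:3,3],C["T"][:3,:3]@np.array([s[0],s[1],1])
def onz(C,u,v,z):
    o,d=ray(C,u,v); return o+d*(z-o[2])/d[2]
def dep(C,D,u,v):
    o,d=ray(C,u,v); return o+d*D[int(round(v)),int(round(u))]
def tri(a,b):
    (o1,d1),(o2,d2)=a,b
    s=np.linalg.lstsq(np.c_[d1,-d2],o2-o1,rcond=None)[0]
    p,q=o1+s[0]*d1,o2+s[1]*d2
    return (p+q)/2,np.linalg.norm(p-q)
def proj(C,P):
    P=np.linalg.inv(C["T"])@np.r_[P,1]
    return cv2.projectPoints(P[:3].reshape(1,1,3),np.zeros(3),np.zeros(3),C["K"],np.array([C["k"],0,0,0.]))[0].ravel()
E
python3 - <<'E'
from h import *
np.set_printoptions(precision=3,suppress=True)
for n in ("scene","top"):
    C,p,d=shot(n,f"pics/{n}0.png"); np.savez(f"{n}0.npz",p=p,d=d); print(n,C)
print(readout.get_obs())
E
```

```text
pics
scene {'K': array([[485.146,   0.   , 322.054],
       [  0.   , 485.146, 199.633],
       [  0.   ,   0.   ,   1.   ]]), 'k': -0.12769741682580132, 'T': array([[   0.565,   -0.476,    0.674, -482.06 ],
       [  -0.825,   -0.337,    0.453, -624.687],
       [   0.011,   -0.812,   -0.583,  962.984],
       [   0.   ,    0.   ,    0.   ,    1.   ]])}
top {'K': array([[482.784,   0.   , 311.384],
       [  0.   , 482.784, 204.63 ],
       [  0.   ,   0.   ,   1.   ]]), 'k': 0.035340513437110525, 'T': array([[  -0.024,   -0.98 ,    0.196,  200.027],
       [  -1.   ,    0.025,    0.001,   36.986],
       [  -0.006,   -0.196,   -0.981, 1431.591],
       [   0.   ,    0.   ,    0.   ,    1.   ]])}
{'t': 0.1, 'qpos': array([58.441, 19.634, 87.371,  0.004, 73.076, -8.366]), 'joint_vel': array([-0.088, -0.061, -0.213, -0.036, -0.025, -0.007]), 'joint_torque': array([  0.001, -43.445, -24.649,  -0.   ,   0.005,   0.   ]), 'eef_pos': array([206.556, 482.299, 247.689]), 'tcp_rot': array([[-0.919,  0.394, -0.001],
       [ 0.394,  0.919, -0.001],
       [ 0.   , -0.001, -1.   ]]), 'ft_force': array([-0.723, -0.306, -0.118]), 'wrist_torque': array([0.002, 0.041, 0.021]), 'finger_force': 0.0, 'opening': 85.10672871499571}
```

View pics/scene0.png

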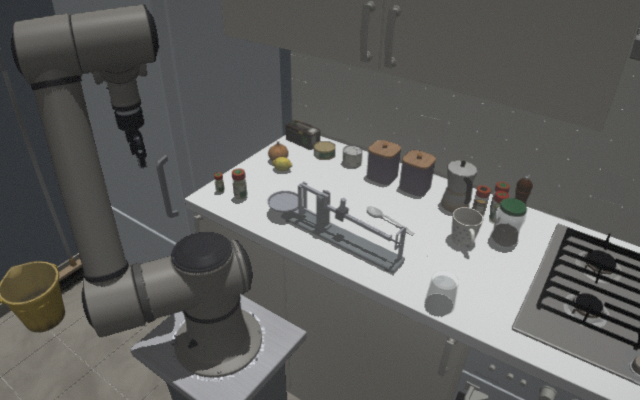

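View pics/top0.png

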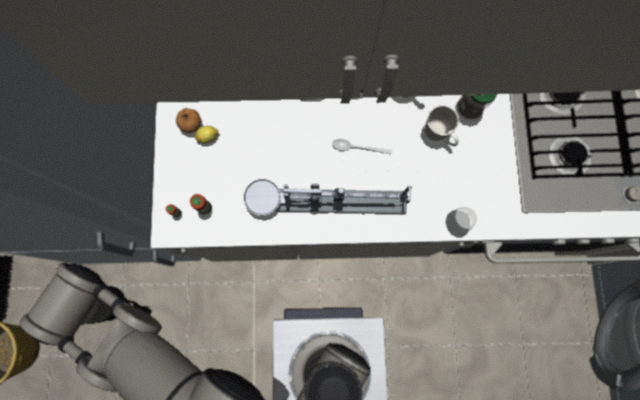

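The lone-jar candidates are the larger jar at scene (239,183) / top (200,203), the small jar at scene (220,182) / top (173,210), and the back jars at scene (483,198) and (502,195). I choose the larger one at (239,183) and check it in a crop.

```bash
python3 - <<'E'
from h import *
np.set_printoptions(precision=1,suppress=True)
S=np.load("scene0.npz");T=np.load("top0.npz");CS=cal("scene");CT=cal("top")
a=cv2.resize(S["p"][150:270,200:420],None,fx=3.6,fy=3.6,interpolation=cv2.INTER_CUBIC)
b=cv2.resize(T["p"][175:225,160:420],None,fx=3.05,fy=3.05,interpolation=cv2.INTER_CUBIC)
b=b[:,:792]; b=cv2.copyMakeBorder(b,0,0,0,792-b.shape[1],0)
cv2.imwrite("pics/crop.png",np.vstack([a,b])[:,:,::-1])
def red(p,box):
    u0,v0,u1,v1=box;h=cv2.cvtColor(p,cv2.COLOR_RGB2HSV)[v0:v1,u0:u1]
    m=(((h[...,0]<10)|(h[...,0]>170))&(h[...,1]>110)&(h[...,2]>40)).astype(np.uint8)
    n,l,st,c=cv2.connectedComponentsWithStats(m)
    for i in range(1,n):
        if st[i,4]>8: print(st[i]+[u0,v0,0,0,0],c[i]+[u0,v0])
red(S["p"],(205,160,260,210));print();red(T["p"],(160,185,225,225))
for u,v in[(239,173),(220,176),(239,190),(285,201)]: print("S",u,v,dep(CS,S["d"],u,v))
for u,v in[(198,200),(201,206),(172,208),(263,198),(315,192),(340,194),(408,190)]: print("T",u,v,dep(CT,T["d"],u,v))
E
```

```text
[233 170  11   7  31] [238.2 173.6]
[215 174   7   5  20] [218.2 176.6]

[191 195  15  15  87] [199.4 202.9]
[167 205   9   9  28] [172.4 210.2]
S 239 173 [476.8 350.5 104.2]
S 220 176 [465.7 431.9  68. ]
S 239 190 [463.9 345.6  45.5]
S 285 201 [504.3 182.5  44.5]
T 198 200 [484.6 353.5 115.3]
T 201 206 [468.6 346.3 108.9]
T 172 208 [472.5 437.8  71.6]
T 263 198 [502.  180.4  40.2]
T 315 192 [493.3  27.4 141. ]
T 340 194 [486.4 -40.9 139.3]
T 408 190 [ 499.8 -233.7  108.3]
```

View pics/crop.png

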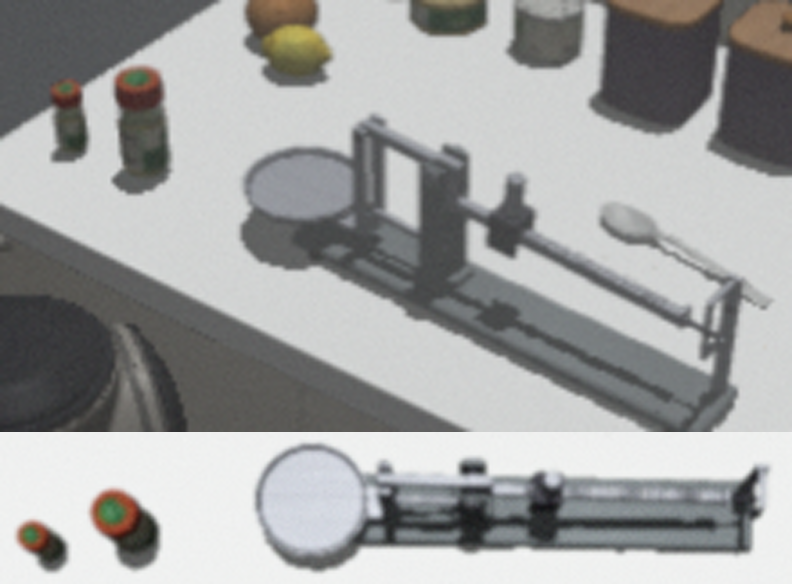

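The crop confirms it. The taller jar (crop 140,125) stands with the red cap and green dot about 80 mm from the small one. The pan is at (305,185), the poise knob at (515,190) and the window at (720,320). I move over the jar with the jaws across x.

```bash
cat >> h.py <<'E'
def plan(x,y,z,ang=None):
    "deltas in tool axes to bring TCP to world x,y,z and tool y axis to world angle ang"
    o=readout.get_obs();R=np.array(o["tcp_rot"]);d=R.T@(np.array([x,y,z])-o["eef_pos"])
    a=np.degrees(np.arctan2(R[1,1],R[0,1]))
    print("xyz",d.round(1),"twist",None if ang is None else round(((a-ang+90)%180-90)/5,2),"yang",a.round(1))
E
python3 - <<'E'
from h import *
np.set_printoptions(precision=1,suppress=True)
S=np.load("scene0.npz");T=np.load("top0.npz");CS=cal("scene");CT=cal("top")
print("cap tri",tri(ray(CS,238.5,172.5),ray(CT,198.5,202)), "top@106",onz(CT,198,202,106))
# cloud from top
v,u=np.mgrid[150:235,150:430];pts=np.array([dep(CT,T["d"],a,b) for a,b in zip(u.ravel(),v.ravel())])
m=(abs(pts[:,2]-42)<12)&(pts[:,1]>110)&(pts[:,1]<250)&(abs(pts[:,0]-500)<80)
print("pan",pts[m].mean(0),cv2.minEnclosingCircle(pts[m][:,:2].astype(np.float32)))
for y in range(100,-260,-20):
    k=(abs(pts[:,1]-y)<10)&(pts[:,2]>100)&(pts[:,2]<170)&(abs(pts[:,0]-490)<80)
    if k.sum()>2: print(y,np.median(pts[k],0),pts[k].max(0),k.sum())
print(np.array(imaging.get_calibration("wrist")["mount"]))
plan(450,350,260,0)
E
```

```text
cap tri (array([481.1, 355.7, 102.1]), np.float64(1.6749685067048141)) top@106 [480.9 355.6 106. ]
pan [505.9 181.7  45.1] ((501.92779541015625, 174.5635986328125), 63.70817947387695)
100 [498.7 103.9 144. ] [517.8 109.9 152. ] 74
80 [499.   79.3 143.2] [502.9  89.9 150. ] 29
60 [497.9  60.2 142.3] [502.7  68.5 147.3] 28
40 [495.2  35.8 141.3] [518.3  49.3 148.6] 82
20 [495.8  21.8 140.6] [519.3  30.  151.4] 107
0 [495.3  -0.7 109.2] [500.9   7.8 115.3] 28
-20 [494.1 -25.6 110.5] [506.4 -12.  127.3] 41
-40 [488.3 -39.1 123.6] [507.8 -30.7 161.3] 89
-60 [492.2 -56.7 111.3] [507.1 -50.1 126.2] 38
-80 [491.9 -79.6 104.9] [499.1 -70.6 111.1] 29
-100 [491.5 -99.3 104.8] [495.9 -90.7 110.1] 24
-120 [ 489.8 -118.9  103.2] [ 495.6 -110.4  107.8] 25
-140 [ 490.1 -138.8  102.5] [ 495.1 -130.2  108.2] 22
-160 [ 489.1 -161.1  101.7] [ 495.1 -152.8  104.1] 14
-180 [ 487.9 -178.2  103.2] [ 491.3 -171.8  105.1] 12
-200 [ 486.1 -200.6  101.1] [ 491.2 -192.5  106.8] 10
-220 [ 503.2 -228.9  122.5] [ 507.6 -225.8  137.8] 15
-240 [ 491.3 -232.3  132.3] [ 508.3 -230.1  142.6] 43
[[  -0.    -1.    -0.3   78. ]
 [   1.    -0.    -0.    -0.2]
 [   0.    -0.3    1.  -125.4]
 [   0.     0.     0.     1. ]]
xyz [-275.9  -25.7  -12.3] twist 13.36 yang 66.8
```

Request:
apply_moves:
  deltas:
    - {"x": -45, "y": -3, "z": -2, "twist": 1.6, "claw": 1}
    - {"x": -90, "y": -7, "z": -4, "twist": 3.2, "claw": 1}
    - {"x": -135, "y": -10, "z": -6, "twist": 4.8, "claw": 1}
    - {"x": -180, "y": -14, "z": -8, "twist": 6.4, "claw": 1}
    - {"x": -225, "y": -17, "z": -10, "twist": 8, "claw": 1}
  newtons: 25

```text
t: 0.6
eef_pos: [408.1, 377.1, 258.1]
tcp_rot: [[-0.446, 0.895, -0.001], [0.895, 0.446, -0.0], [-0.0, -0.001, -1.0]]
ft_force: [-0.7, 0.0, 0.0]
opening: 85.3
finger_force: 0.0
```

```bash
python3 -c "
from h import *
plan(481,345,260,0)"
```

```text
xyz [-61.3  50.9  -2. ] twist 5.3 yang 26.5
```

Request:
apply_moves:
  deltas:
    - {"x": -20, "y": 17, "z": -1, "twist": 1.6}
    - {"x": -40, "y": 34, "z": -1, "twist": 3.2}
    - {"x": -61, "y": 51, "z": -2, "twist": 4.8}
    - {"x": -61, "y": 51, "z": -2, "twist": 5.3}
    - {"x": -61, "y": 51, "z": -2, "twist": 5.3}

```text
schema error: expected keys claw, x, y, z, twist
```

```bash
python3 - <<'E'
from h import *
C,p,d=shot("wrist","pics/w1.png"); np.savez("w1.npz",p=p,d=d,T=C["T"],K=C["K"],k=C["k"])
o=readout.get_obs();print(o["t"],o["eef_pos"],proj(C,[481,355.7,106]))
E
```

```text
0.65 [414.10723148 374.05994979 258.13146546] [375.37593268 238.84181098]
```

View pics/w1.png

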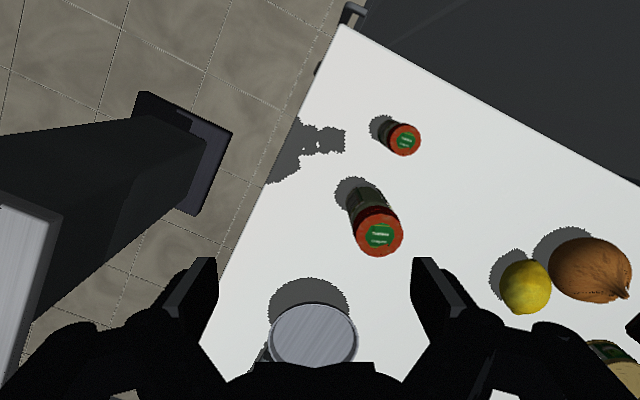

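All five keys are needed in every row. The picture still helps: the target cap is at (379,235) with its label visible, the small jar at (402,139), and the pan at (313,335).

Request:
apply_moves:
  deltas:
    - {"x": -20, "y": 17, "z": -1, "twist": 1.6, "claw": 1}
    - {"x": -39, "y": 31, "z": -1, "twist": 3.2, "claw": 1}
    - {"x": -58, "y": 45, "z": -2, "twist": 4.8, "claw": 1}
    - {"x": -58, "y": 45, "z": -2, "twist": 5.3, "claw": 1}
    - {"x": -58, "y": 45, "z": -2, "twist": 5.3, "claw": 1}

```text
t: 1.15
eef_pos: [473.4, 346.5, 259.6]
tcp_rot: [[-0.004, 1.0, -0.001], [1.0, 0.004, -0.0], [-0.0, -0.001, -1.0]]
ft_force: [-0.4, 0.5, -1.2]
opening: 85.4
finger_force: 0.0
```

```bash
python3 - <<'E'
from h import *
np.set_printoptions(precision=1,suppress=True)
C,p,d=shot("wrist","pics/w2.png"); np.savez("w2.npz",p=p,d=d,T=C["T"],K=C["K"],k=C["k"])
def caps(p):
    h=cv2.cvtColor(p,cv2.COLOR_RGB2HSV)
    m=(((h[...,0]<9)|(h[...,0]>172))&(h[...,1]>150)&(h[...,2]>120)).astype(np.uint8)
    m=cv2.morphologyEx(m,cv2.MORPH_CLOSE,np.ones((15,15)))
    m=cv2.morphologyEx(m,cv2.MORPH_OPEN,np.ones((5,5)))
    c=sorted(cv2.findContours(m,0,1)[0],key=cv2.contourArea)[::-1][:2]
    return [cv2.fitEllipse(x) for x in c]
w=np.load("w1.npz");C1=dict(T=w["T"],K=w["K"],k=float(w["k"]))
e1=caps(w["p"]);e2=caps(p);print(e1,e2)
for a in e1:
  for b in e2: print(tri(ray(C1,*a[0]),ray(C,*b[0])))
u,v=e2[0][0];print(dep(C,d,u,v),readout.get_obs()["eef_pos"])
E
```

```text
[((379.2799987792969, 234.95883178710938), (41.26302719116211, 45.10427474975586), 76.7611083984375), ((405.0645751953125, 140.32305908203125), (27.548927307128906, 29.384723663330078), 55.711299896240234)] [((310.8333435058594, 65.50262451171875), (30.540851593017578, 33.348777770996094), 176.97061157226562), ((327.477783203125, 157.11288452148438), (24.186199188232422, 41.04289627075195), 99.28546905517578)]
(array([453.6, 415.8, 224.4]), np.float64(51.46233319327961))
(array([482.8, 365.8, 107.7]), np.float64(9.40967328898304))
(array([469.6, 444.8,  70.1]), np.float64(0.2185292796512881))
(array([459.9, 415.2, 177.1]), np.float64(74.77252173228109))
[469.7 444.8  71.1] [473.  346.8 259.8]
```

View pics/w2.png

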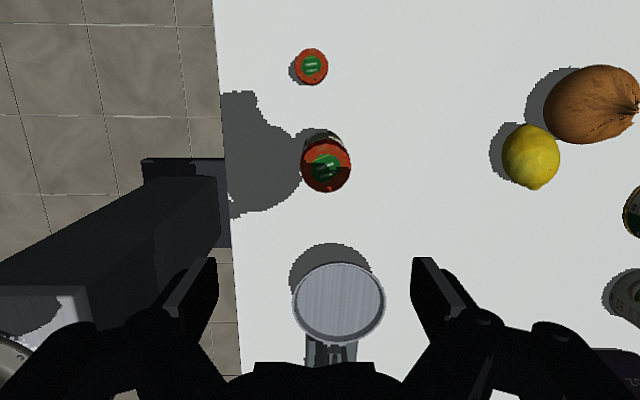

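The target's cap is at about (326,165), half in the arm's shadow, the small jar at (311,66) and the pan at (339,301). I look at the body's yaw in an enlarged, brightened crop and triangulate.

```bash
python3 - <<'E'
from h import *
np.set_printoptions(precision=1,suppress=True)
L=[]
for n in("w1","w2"):
    w=np.load(n+".npz");C=dict(T=w["T"],K=w["K"],k=float(w["k"]));L.append((w["p"],C,w["d"]))
(p1,C1,d1),(p2,C2,d2)=L
h=cv2.cvtColor(p2,cv2.COLOR_RGB2HSV)
roi=np.zeros(h.shape[:2],np.uint8);roi[115:205,285:370]=1
m=((((h[...,0]<9)|(h[...,0]>172))&(h[...,1]>120)&(h[...,2]>30))&(roi>0)).astype(np.uint8)
m=cv2.morphologyEx(m,cv2.MORPH_CLOSE,np.ones((15,15)))
c=max(cv2.findContours(m,0,1)[0],key=cv2.contourArea);e=cv2.fitEllipse(c);print(e,cv2.boundingRect(c))
for q in [(379.3,235)]: print(tri(ray(C1,*q),ray(C2,*e[0])))
print(onz(C1,379.3,235,106),onz(C2,*e[0],106))
print("depth",dep(C1,d1,379,235),dep(C2,d2,*e[0]))
def br(x): return (255*(x/255.)**.5).astype(np.uint8)
a=br(cv2.resize(p1[165:265,325:415],(396,440),interpolation=2));b=br(cv2.resize(p2[115:205,285:366],(396,440),interpolation=2))
cv2.imwrite("pics/yaw.png",np.hstack([a,b])[:,:,::-1])
E
```

```text
((325.0194091796875, 165.1368408203125), (49.050453186035156, 51.7520866394043), 172.55311584472656) (300, 139, 51, 53)
(array([481.9, 362.3, 107.4]), np.float64(2.3156357839715254))
[482.3 360.6 106. ] [482.2 363.1 106. ]
depth [481.8 360.8 106.8] [482.2 363.3 106.8]
```

View pics/yaw.png

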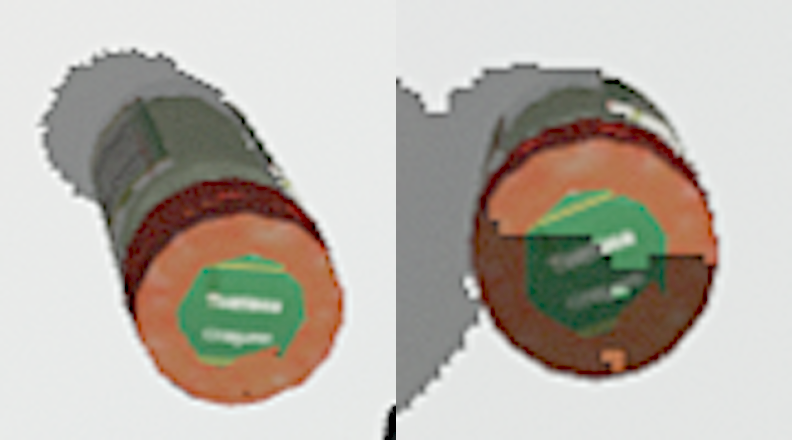

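Best cap centre is (482, 361) with its top at 106–107, which matches the 106 mm height. The yaw is roughly 20° and doesn't matter if I grip the round cap only. I descend so that the fingertips just span the cap.

Request:
apply_moves:
  deltas:
    - {"x": 14, "y": 9, "z": 40, "twist": 0, "claw": 1}
    - {"x": 14, "y": 9, "z": 80, "twist": 0, "claw": 1}
    - {"x": 14, "y": 9, "z": 120, "twist": 0, "claw": 1}
    - {"x": 14, "y": 9, "z": 145, "twist": 0, "claw": 1}
    - {"x": 14, "y": 9, "z": 158, "twist": 0, "claw": 1}

```text
t: 1.7
eef_pos: [480.3, 360.7, 99.6]
tcp_rot: [[-0.008, 1.0, -0.004], [1.0, 0.008, -0.002], [-0.002, -0.004, -1.0]]
ft_force: [-1.1, -0.3, 0.5]
opening: 85.5
finger_force: 0.0
```

Request:
apply_moves:
  deltas:
    - {"x": 0, "y": 0, "z": 0, "twist": 0, "claw": 0.6}
    - {"x": 0, "y": 0, "z": 0, "twist": 0, "claw": 0.4}
    - {"x": 0, "y": 0, "z": 0, "twist": 0, "claw": 0.4}
    - {"x": 0, "y": 0, "z": 0, "twist": 0, "claw": 0.4}
    - {"x": 0, "y": 0, "z": 0, "twist": 0, "claw": 0.4}
  newtons: 25

```text
t: 2.2
eef_pos: [483.1, 361.6, 104.4]
tcp_rot: [[-0.005, 1.0, 0.003], [1.0, 0.005, 0.002], [0.002, 0.003, -1.0]]
ft_force: [0.2, 0.5, 7.0]
opening: 43.5
finger_force: 26.0
```

Request:
apply_moves:
  deltas:
    - {"x": 0, "y": 0, "z": 0, "twist": 0, "claw": 0.4}
    - {"x": 0, "y": 0, "z": 0, "twist": 0, "claw": 0.4}

```text
t: 2.4
eef_pos: [483.1, 361.6, 104.4]
tcp_rot: [[-0.005, 1.0, 0.003], [1.0, 0.005, 0.002], [0.002, 0.003, -1.0]]
ft_force: [0.5, 0.5, 6.9]
opening: 43.2
finger_force: 26.0
```

```bash
python3 - <<'E'
from h import *
np.set_printoptions(precision=1,suppress=True)
o=readout.get_obs();print(o["eef_pos"],o["ft_force"],o["opening"],o["finger_force"])
T=np.load("top0.npz");
# pan rim ellipse from w2 / w1
for n in("w1","w2"):
    w=np.load(n+".npz");C=dict(T=w["T"],K=w["K"],k=float(w["k"]));d=w["d"]
    v,u=np.mgrid[230:395:2,230:420:2];P=np.array([dep(C,d,a,b) for a,b in zip(u.ravel(),v.ravel())])
    m=(P[:,2]>28)&(P[:,2]<60)&(abs(P[:,0]-500)<70)&(P[:,1]>125)&(P[:,1]<250)
    q=P[m];print(n,m.sum(),cv2.minEnclosingCircle(q[:,:2].astype(np.float32)),np.median(q,0),q.min(0),q.max(0))
E
```

```text
[483.1 361.6 104.4] [0.5 0.5 6.9] 43.24591647405398 25.98540723323822
w1 1210 ((502.0443420410156, 184.2754364013672), 56.18115234375) [499.1 187.7  44.2] [446.3 137.1  41.9] [558.2 239.   53.3]
w2 1531 ((502.4228820800781, 183.71815490722656), 55.984073638916016) [502.8 182.1  44.2] [447.4 128.9  41.7] [558.2 239.3  53.5]
```

The cap is held at 43 mm and 26 N. The pan centre is (502, 184), with the floor at about 44 mm (39 plus the 5 mm upswing, consistent). I lift and carry it over.

Request:
apply_moves:
  deltas:
    - {"x": 0, "y": 0, "z": -10, "twist": 0, "claw": 0.4}
    - {"x": 0, "y": 0, "z": -35, "twist": 0, "claw": 0.4}
    - {"x": 0, "y": 0, "z": -65, "twist": 0, "claw": 0.4}
    - {"x": -15, "y": 3, "z": -75, "twist": 0, "claw": 0.4}
    - {"x": -45, "y": 7, "z": -75, "twist": 0, "claw": 0.4}

```text
t: 2.9
eef_pos: [490.0, 316.6, 179.3]
tcp_rot: [[-0.008, 1.0, 0.004], [1.0, 0.008, 0.002], [0.002, 0.004, -1.0]]
ft_force: [-0.2, -0.0, -3.5]
opening: 43.7
finger_force: 26.3
```

Request:
apply_moves:
  deltas:
    - {"x": -35, "y": 4, "z": 0, "twist": 0, "claw": 0.4}
    - {"x": -75, "y": 8, "z": 0, "twist": 0, "claw": 0.4}
    - {"x": -110, "y": 11, "z": 0, "twist": 0, "claw": 0.4}
    - {"x": -126, "y": 12, "z": 0, "twist": 0, "claw": 0.4}
    - {"x": -132, "y": 12, "z": 0, "twist": 0, "claw": 0.4}

```text
t: 3.4
eef_pos: [502.0, 181.9, 177.1]
tcp_rot: [[-0.003, 1.0, -0.001], [1.0, 0.003, -0.0], [-0.0, -0.001, -1.0]]
ft_force: [-0.0, -0.4, -1.9]
opening: 43.0
finger_force: 26.3
```

Request:
apply_moves:
  deltas:
    - {"x": 0, "y": 0, "z": 0, "twist": 0, "claw": 0.4}
    - {"x": 0, "y": 0, "z": 0, "twist": 0, "claw": 0.4}

```text
t: 3.6
eef_pos: [501.9, 184.9, 177.2]
tcp_rot: [[-0.006, 1.0, -0.0], [1.0, 0.006, 0.001], [0.001, -0.0, -1.0]]
ft_force: [0.3, 1.5, -2.8]
opening: 43.9
finger_force: 26.3
```

```bash
python3 - <<'E'
from h import *
np.set_printoptions(precision=1,suppress=True)
o=readout.get_obs();print(o["t"],o["eef_pos"],o["ft_force"],o["opening"],o["finger_force"])
C,p,d=shot("scene")
a=cv2.resize(p[110:240,220:420],None,fx=4,fy=4,interpolation=2);cv2.imwrite("pics/carry.png",a[:,:,::-1])
E
```

```text
3.6 [501.9 184.9 177.2] [ 0.3  1.5 -2.8] 43.87113971776251 26.274754106998444
```

View pics/carry.png

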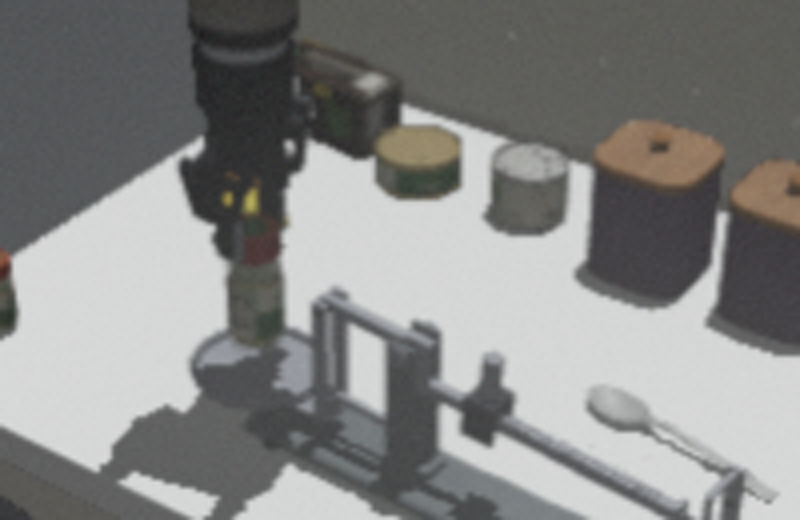

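The jar hangs upright (crop 255,300) over the pan (265,365). I lower it gently.

Request:
apply_moves:
  deltas:
    - {"x": 0, "y": 0, "z": 8, "twist": 0, "claw": 0.4}
    - {"x": 0, "y": 0, "z": 16, "twist": 0, "claw": 0.4}
    - {"x": 0, "y": 0, "z": 22, "twist": 0, "claw": 0.4}
    - {"x": 0, "y": 0, "z": 25, "twist": 0, "claw": 0.4}
    - {"x": 0, "y": 0, "z": 27, "twist": 0, "claw": 0.4}

```text
t: 4.15
eef_pos: [501.9, 184.1, 149.7]
tcp_rot: [[-0.006, 1.0, -0.001], [1.0, 0.006, -0.0], [-0.0, -0.001, -1.0]]
ft_force: [-0.5, -0.6, -2.7]
opening: 43.2
finger_force: 26.3
```

Request:
apply_moves:
  deltas:
    - {"x": 0, "y": 0, "z": 1, "twist": 0, "claw": 0.4}
    - {"x": 0, "y": 0, "z": 2, "twist": 0, "claw": 0.4}
    - {"x": 0, "y": 0, "z": 3, "twist": 0, "claw": 0.4}
    - {"x": 0, "y": 0, "z": 4, "twist": 0, "claw": 0.4}
    - {"x": 0, "y": 0, "z": 5, "twist": 0, "claw": 0.4}

```text
t: 4.65
eef_pos: [502.2, 184.1, 145.5]
tcp_rot: [[-0.005, 1.0, 0.001], [1.0, 0.005, 0.0], [0.0, 0.001, -1.0]]
ft_force: [-0.7, -0.4, -0.7]
opening: 43.4
finger_force: 26.3
```

Request:
apply_moves:
  deltas:
    - {"x": 0, "y": 0, "z": 1, "twist": 0, "claw": 0.4}
    - {"x": 0, "y": 0, "z": 2, "twist": 0, "claw": 0.4}
    - {"x": 0, "y": 0, "z": 3, "twist": 0, "claw": 0.4}
    - {"x": 0, "y": 0, "z": 3, "twist": 0, "claw": 0.4}

```text
t: 5.05
eef_pos: [502.2, 184.0, 142.2]
tcp_rot: [[-0.005, 1.0, 0.0], [1.0, 0.005, 0.0], [0.0, 0.0, -1.0]]
ft_force: [-0.5, 0.2, -0.8]
opening: 43.3
finger_force: 26.4
```

Request:
apply_moves:
  deltas:
    - {"x": 0, "y": 0, "z": 1, "twist": 0, "claw": 0.4}
    - {"x": 0, "y": 0, "z": 2, "twist": 0, "claw": 0.4}
    - {"x": 0, "y": 0, "z": 3, "twist": 0, "claw": 0.4}
    - {"x": 0, "y": 0, "z": 3, "twist": 0, "claw": 0.4}

```text
t: 5.45
eef_pos: [502.1, 184.0, 139.2]
tcp_rot: [[-0.005, 1.0, 0.0], [1.0, 0.005, 0.0], [0.0, 0.0, -1.0]]
ft_force: [1.2, -0.1, -1.1]
opening: 43.6
finger_force: 26.4
```

Request:
apply_moves:
  deltas:
    - {"x": 0, "y": 0, "z": 0.5, "twist": 0, "claw": 0.4}
    - {"x": 0, "y": 0, "z": 1, "twist": 0, "claw": 0.4}
    - {"x": 0, "y": 0, "z": 1.5, "twist": 0, "claw": 0.4}

```text
t: 5.75
eef_pos: [502.1, 184.0, 138.0]
tcp_rot: [[-0.005, 1.0, 0.0], [1.0, 0.005, 0.0], [0.0, 0.0, -1.0]]
ft_force: [-0.6, -0.6, 3.1]
opening: 43.4
finger_force: 26.7
```

It's resting on the stop. I release, then rise.

Request:
apply_moves:
  deltas:
    - {"x": 0, "y": 0, "z": 0, "twist": 0, "claw": 0.5}
    - {"x": 0, "y": 0, "z": 0, "twist": 0, "claw": 0.55}
    - {"x": 0, "y": 0, "z": 0, "twist": 0, "claw": 0.7}
    - {"x": 0, "y": 0, "z": 0, "twist": 0, "claw": 0.85}
    - {"x": 0, "y": 0, "z": 0, "twist": 0, "claw": 0.85}

```text
t: 6.25
eef_pos: [502.0, 184.1, 137.7]
tcp_rot: [[-0.005, 1.0, -0.0], [1.0, 0.005, 0.0], [0.0, -0.0, -1.0]]
ft_force: [0.3, -0.4, 0.2]
opening: 72.4
finger_force: 0.0
```

Request:
apply_moves:
  deltas:
    - {"x": 0, "y": 0, "z": -20, "twist": 0, "claw": 0.85}
    - {"x": 0, "y": 0, "z": -50, "twist": 0, "claw": 0.85}
    - {"x": 0, "y": 0, "z": -80, "twist": 0, "claw": 0.85}
    - {"x": 0, "y": 0, "z": -90, "twist": 0, "claw": 0.85}
    - {"x": 0, "y": 0, "z": -90, "twist": 0, "claw": 0.85}

```text
t: 6.75
eef_pos: [502.6, 184.2, 229.0]
tcp_rot: [[-0.005, 1.0, 0.003], [1.0, 0.005, 0.001], [0.001, 0.003, -1.0]]
ft_force: [-0.3, 0.6, 0.1]
opening: 72.3
finger_force: 0.0
```

```bash
python3 - <<'E'
from h import *
np.set_printoptions(precision=1,suppress=True)
C,p,d=shot("wrist");print(readout.get_obs()["eef_pos"])
S=shot("scene");
x=S[1][150:270,240:420]
cv2.imwrite("pics/placed.png",np.vstack([cv2.resize(p,(640,400))[100:],cv2.resize(x,(420,280),interpolation=2) if 0 else cv2.copyMakeBorder(cv2.resize(x,(435,290),interpolation=2),0,0,0,205,0)])[:,:,::-1])
np.savez("w3.npz",p=p,d=d,T=C["T"],K=C["K"],k=C["k"]); np.savez("s3.npz",p=S[1],d=S[2])
E
```

```text
[502.  184.  227.5]
```

View pics/placed.png

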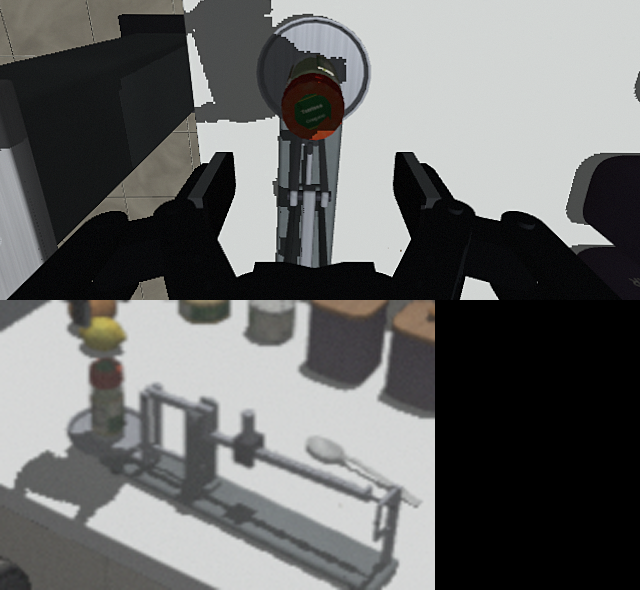

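The jar stands upright near the pan's centre (wrist 312,105), and the pointer end is high as expected. A pinch at 20 N minimum counts as 40 N on both pads, so I will straddle the knob loosely and push it. Next I locate the knob and beam.

```bash
python3 - <<'E'
from h import *
np.set_printoptions(precision=1,suppress=True)
o=readout.get_obs();print(o["qpos"],o["t"])
w=np.load("s3.npz");C=cal("scene");d=w["d"]
v,u=np.mgrid[150:270,240:420];P=np.array([dep(C,d,a,b) for a,b in zip(u.ravel(),v.ravel())])
for y in range(90,-250,-15):
    k=(abs(P[:,1]-y)<7.5)&(P[:,2]>85)&(abs(P[:,0]-490)<60)
    if k.sum()>2: print(y,np.median(P[k],0),P[k].max(0),k.sum())
plan(492,-40,260,90)
E
```

```text
[11.9 21.6 87.8  0.  70.6 11.6] 6.85
90 [493.3  90.4 133.8] [502.5  97.  137.7] 19
75 [493.4  74.8 134.6] [502.4  82.2 139. ] 22
60 [493.2  59.  136.5] [500.8  65.6 140.6] 20
45 [490.4  40.6 135.8] [508.4  52.4 142.9] 25
30 [478.2  29.2 134.1] [517.7  37.5 146.7] 95
15 [489.1  16.1 125.1] [514.1  22.4 147.7] 138
0 [489.5  -0.9 109.5] [495.8   7.1 114.6] 22
-15 [489.8 -13.7 110.4] [497.8  -9.9 115.1] 19
-30 [481.9 -34.3 126.1] [499.3 -23.1 166.2] 38
-45 [483.5 -45.6 131. ] [505.6 -37.5 166.5] 113
-60 [485.9 -57.2 117.4] [507.3 -53.3 131.7] 71
-75 [485.9 -75.7 116.1] [495.4 -68.  120.5] 25
-90 [486.4 -91.  115.4] [495.6 -82.7 121. ] 24
-105 [ 484.8 -104.8  116.6] [493.8 -99.2 123.1] 24
-120 [ 485.3 -120.   115.7] [ 499.3 -112.9  123.1] 24
-135 [ 482.2 -134.9  119.2] [ 489.8 -129.   125.1] 28
-150 [ 481.6 -150.6  119.9] [ 488.5 -143.6  124.6] 27
-165 [ 480.5 -166.4  121.3] [ 487.7 -157.9  126. ] 26
-180 [ 480.  -181.2  123.1] [ 487.8 -172.7  129.9] 27
-195 [ 480.1 -195.2  121.5] [ 486.5 -188.2  126.7] 26
-210 [ 481.  -209.6  122.4] [ 485.8 -203.   132.8] 25
-225 [ 481.6 -230.4  116.4] [ 506.5 -217.7  134. ] 48
-240 [ 496.2 -235.9  118.1] [ 503.9 -232.5  134.8] 75
xyz [-223.9  -10.8  -33.3] twist -17.94 yang 0.3
```

Request:
apply_moves:
  deltas:
    - {"x": -5, "y": 0, "z": -30, "twist": -1.6, "claw": 0.6}
    - {"x": -45, "y": -2, "z": -33, "twist": -3.2, "claw": 0.4}
    - {"x": -90, "y": -4, "z": -33, "twist": -4.8, "claw": 0.35}
    - {"x": -135, "y": -6, "z": -33, "twist": -6.4, "claw": 0.35}
    - {"x": -180, "y": -8, "z": -33, "twist": -8, "claw": 0.35}

```text
t: 7.35
eef_pos: [494.5, 8.2, 259.0]
tcp_rot: [[-0.638, 0.77, -0.003], [0.77, 0.638, 0.0], [0.002, -0.002, -1.0]]
ft_force: [1.1, 0.5, 0.3]
opening: 30.1
finger_force: 0.0
```

```bash
python3 -c "
from h import *
plan(490,-41,260,87.4)"
```

```text
xyz [-35.  -34.9  -1. ] twist -9.56 yang 39.6
```

Request:
apply_moves:
  deltas:
    - {"x": -12, "y": -12, "z": 0, "twist": -1.6, "claw": 0.35}
    - {"x": -24, "y": -24, "z": 0, "twist": -3.2, "claw": 0.35}
    - {"x": -33, "y": -35, "z": 0, "twist": -4.8, "claw": 0.35}
    - {"x": -33, "y": -35, "z": 0, "twist": -6.4, "claw": 0.35}
    - {"x": -33, "y": -35, "z": 0, "twist": -8, "claw": 0.35}

```text
t: 7.85
eef_pos: [488.5, -38.6, 258.9]
tcp_rot: [[-0.983, 0.182, -0.003], [0.182, 0.983, 0.001], [0.004, 0.0, -1.0]]
ft_force: [-0.2, -0.2, 0.5]
opening: 29.9
finger_force: 0.0
```

Request:
apply_moves:
  deltas:
    - {"x": 0, "y": 0, "z": 0, "twist": -1.2, "claw": 0.35}
    - {"x": 0, "y": 0, "z": 0, "twist": -1.2, "claw": 0.35}
    - {"x": 0, "y": 0, "z": 0, "twist": -1.2, "claw": 0.35}

```text
t: 8.15
eef_pos: [488.9, -38.0, 259.6]
tcp_rot: [[-0.996, 0.085, -0.002], [0.085, 0.996, 0.001], [0.002, 0.0, -1.0]]
ft_force: [-0.1, -0.6, -0.7]
opening: 29.8
finger_force: 0.0
```

```bash
cat >> h.py <<'E'
def cloud(C,d,st=2,b=(0,400,0,640)):
    v,u=np.mgrid[b[0]:b[1]:st,b[2]:b[3]:st];u=u.ravel();v=v.ravel();z=d[v,u]
    s=cv2.undistortPoints(np.c_[u,v].astype(float)[:,None],C["K"],np.array([C["k"],0,0,0.]))[:,0]
    return ((np.c_[s,np.ones(len(s))]*z[:,None])@C["T"][:3,:3].T+C["T"][:3,3])[z>0]
E
python3 - <<'E'
from h import *
np.set_printoptions(precision=1,suppress=True)
C,p,d=shot("wrist","pics/w4.png");o=readout.get_obs();print(o["t"],o["eef_pos"],o["qpos"]);np.savez("w4.npz",p=p,d=d,T=C["T"],K=C["K"],k=C["k"])
P=cloud(C,d,1);P=P[(P[:,2]>95)&(P[:,2]<175)&(abs(P[:,0]-490)<40)]
k=P[(P[:,2]>140)&(P[:,1]<0)];print("knob",len(k),k.mean(0),k.min(0),k.max(0)); t=k[k[:,2]>k[:,2].max()-3];print("knobtop",len(t),t.mean(0),t.min(0),t.max(0))
for y in range(100,-260,-15):
    q=P[abs(P[:,1]-y)<7]
    if len(q)>5: print(y,np.median(q,0),q.max(0),len(q))
E
```

```text
8.2 [489.  -38.  259.9] [-13.4  15.5  91.3   0.   73.3 -98.5]
knob 528 [489.8 -40.2 159.7] [484.2 -48.3 140.2] [500.3 -32.  165.8]
knobtop 309 [491.9 -39.9 164.1] [484.7 -47.  162.9] [499.8 -32.8 165.8]
100 [494.9 102.5 132.7] [516.1 107.  138. ] 739
85 [496.3  84.8 136.9] [503.2  91.9 139.1] 264
70 [495.6  69.9 137.9] [502.5  77.  140.2] 265
55 [495.   55.  138.7] [502.1  62.  141.6] 269
40 [492.8  38.1 140. ] [517.7  47.  145.6] 607
25 [490.5  25.1 140.6] [517.9  32.  146.7] 1226
10 [492.1  13.1 125.7] [513.   17.  147.3] 548
-5 [492.2  -4.8 112.5] [499.4   1.9 114.7] 220
-20 [491.7 -20.1 113.7] [498.7 -13.  117.5] 226
-35 [485.8 -35.7 129.5] [507.  -28.1 165.6] 829
-50 [485.8 -49.4 129.8] [506.3 -43.  165.8] 676
-65 [489.8 -65.1 117.6] [497.  -58.1 119.9] 246
-80 [489.1 -79.9 118.3] [496.2 -73.  121.3] 243
-95 [488.1 -95.  119.2] [495.6 -88.1 122.5] 256
-110 [ 487.6 -110.   120.2] [ 494.6 -103.1  123.1] 246
-125 [ 487.  -125.1  121.2] [ 494.  -118.   124.1] 263
-140 [ 486.1 -140.5  122.1] [ 493.1 -133.2  124.6] 241
-155 [ 485.8 -154.9  123.3] [ 492.9 -148.   125.9] 274
-170 [ 484.9 -170.5  124.1] [ 492.  -163.3  127.1] 247
-185 [ 484.1 -184.7  124.7] [ 491.4 -178.   128.1] 249
-200 [ 483.4 -202.7  125.2] [ 489.9 -193.1  134.4] 329
-215 [ 483.  -217.3  122.9] [ 489.8 -208.   133.4] 61
-230 [ 487.7 -229.9  128.2] [ 506.2 -223.   136.8] 1119
-245 [ 500.7 -238.8  133.4] [ 503.7 -238.   136.1] 18
```

View pics/w4.png

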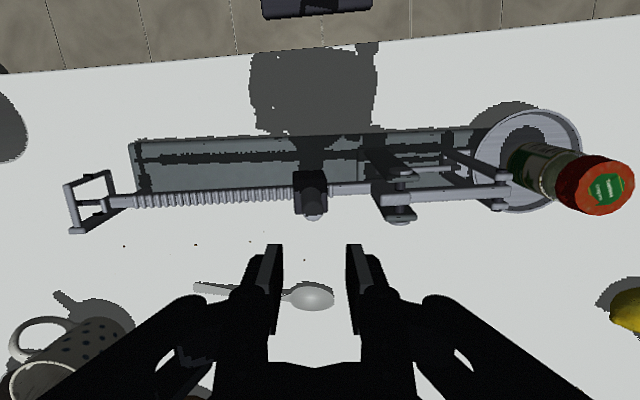

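The view is clear: the knob top is at (313,215), the beam runs to the window at (95,200), and the jar is on the pan at (600,185). The beam's slope reads 0.059, which matches the −0.06 stop and validates the angle measurement. The knob is at (492, −40), top at z = 164. I descend to straddle it.

Request:
apply_moves:
  deltas:
    - {"x": -3, "y": -2, "z": 30, "twist": -0.45, "claw": 0.35}
    - {"x": -3, "y": -2, "z": 60, "twist": -0.45, "claw": 0.35}
    - {"x": -3, "y": -2, "z": 82, "twist": -0.45, "claw": 0.35}
    - {"x": -3, "y": -2, "z": 92, "twist": -0.45, "claw": 0.35}
    - {"x": -3, "y": -2, "z": 96, "twist": -0.45, "claw": 0.35}

```text
t: 8.7
eef_pos: [491.8, -40.2, 163.9]
tcp_rot: [[-0.999, 0.044, -0.002], [0.044, 0.999, 0.0], [0.002, 0.0, -1.0]]
ft_force: [0.5, -0.1, -0.3]
opening: 29.8
finger_force: 0.0
```

Request:
apply_moves:
  deltas:
    - {"x": 0, "y": 0, "z": 0, "twist": 0, "claw": 0.35}
    - {"x": 0, "y": 0, "z": 0, "twist": 0, "claw": 0.35}

```text
t: 8.9
eef_pos: [492.8, -40.5, 165.8]
tcp_rot: [[-0.999, 0.044, 0.002], [0.044, 0.999, -0.0], [-0.002, -0.0, -1.0]]
ft_force: [0.3, 0.1, -0.7]
opening: 29.6
finger_force: 0.0
```

```bash
cat > beam.py <<'E'
from h import *
np.set_printoptions(precision=1,suppress=True)
o=readout.get_obs();print(o["t"],o["eef_pos"],o["ft_force"],o["opening"])
C,p,d=shot("wrist");P=cloud(C,d,1)
B=P[(P[:,2]>85)&(P[:,2]<140)]; xl=491.9+.046*(B[:,1]+40)
B=B[abs(B[:,0]-xl)<4]
ys=[];zs=[]
for y in range(75,-206,-5):
    if -0<y<55: continue
    q=B[abs(B[:,1]-y)<2.5]
    if len(q)>15: ys.append(y);zs.append(np.median(q[:,2]))
ys=np.array(ys);zs=np.array(zs);n=(ys<0);
for sel,nm in((n,"notched"),(~n,"pan side")):
    y,z=ys[sel],zs[sel]
    if len(y)<4: continue
    for _ in range(6):
        c=np.polyfit(y,z,1);r=abs(z-np.polyval(c,y));g=r<max(1.0,2*np.median(r))
        y,z=y[g],z[g]
    print(nm,len(y),y.min(),y.max(),"angle %.4f"%c[0],"z@-150 %.1f"%np.polyval(c,-150))
G=P[(P[:,2]>5)&(P[:,2]<30)&(P[:,0]>440)&(P[:,0]<540)&(P[:,1]<30)&(P[:,1]>-230)]
k=P[(abs(P[:,0]-(491.9+.046*(P[:,1]+40)))<9)&(P[:,1]<0)&(P[:,1]>-215)&(P[:,2]>141)&(P[:,2]<180)]
if len(k): print("high pts",len(k),k.mean(0),k.min(0),k.max(0))
E
python3 beam.py
```

```text
8.9 [492.8 -40.5 165.8] [ 0.3  0.1 -0.7] 29.632162788834076
notched 30 -205 -60 angle -0.0580 z@-150 122.9
pan side 3 0 70 angle 0.3788 z@-150 55.9
high pts 2955 [488.5 -40.2 163.1] [482.4 -69.1 141. ] [501.5 -11.6 180. ]
```

The angle measurement also works from here. I push outward gently.

Request:
apply_moves:
  deltas:
    - {"x": 0, "y": -4, "z": 2, "twist": 0, "claw": 0.35}
    - {"x": 0, "y": -8, "z": 2, "twist": 0, "claw": 0.35}
    - {"x": 0, "y": -13, "z": 2, "twist": 0, "claw": 0.35}
    - {"x": 0, "y": -18, "z": 2, "twist": 0, "claw": 0.35}
    - {"x": 0, "y": -23, "z": 2, "twist": 0, "claw": 0.35}

```text
t: 9.45
eef_pos: [491.1, -63.6, 162.8]
tcp_rot: [[-0.999, 0.043, 0.0], [0.043, 0.999, 0.001], [-0.0, 0.001, -1.0]]
ft_force: [1.6, 2.7, -0.9]
opening: 29.7
finger_force: 1.5
```

Request:
apply_moves:
  deltas:
    - {"x": 0, "y": -6, "z": -0.5, "twist": 0, "claw": 0.35}
    - {"x": 0, "y": -12, "z": -1, "twist": 0, "claw": 0.35}
    - {"x": 0, "y": -18, "z": -1, "twist": 0, "claw": 0.35}
    - {"x": 0, "y": -24, "z": -1.5, "twist": 0, "claw": 0.35}
    - {"x": 0, "y": -30, "z": -2, "twist": 0, "claw": 0.35}

```text
t: 9.95
eef_pos: [489.7, -93.8, 164.8]
tcp_rot: [[-0.999, 0.043, -0.0], [0.043, 0.999, 0.0], [0.0, 0.0, -1.0]]
ft_force: [0.9, 2.1, 0.1]
opening: 29.9
finger_force: 1.3
```

Request:
apply_moves:
  deltas:
    - {"x": 0, "y": 6, "z": 0, "twist": 0, "claw": 0.35}
    - {"x": 0, "y": 6, "z": 0, "twist": 0, "claw": 0.35}
    - {"x": 0, "y": 6, "z": 0, "twist": 0, "claw": 0.35}
    - {"x": 0, "y": 6, "z": 0, "twist": 0, "claw": 0.35}
    - {"x": 0, "y": 6, "z": 0, "twist": 0, "claw": 0.35}

```text
t: 10.45
eef_pos: [490.1, -87.3, 164.8]
tcp_rot: [[-0.999, 0.043, 0.0], [0.043, 0.999, -0.0], [-0.0, -0.0, -1.0]]
ft_force: [-0.3, 0.2, -0.1]
opening: 30.1
finger_force: 0.0
```

```bash
python3 beam.py
```

```text
10.45 [490.1 -87.3 164.8] [-0.3  0.2 -0.1] 30.093231179519442
notched 29 -195 -25 angle -0.0594 z@-150 122.8
pan side 3 0 70 angle 0.3846 z@-150 54.7
high pts 3170 [486.1 -89.  163.8] [ 480.1 -115.8  141. ] [499.4 -58.2 179.9]
```

It moved cleanly (poise about 0.060) and the beam is still at the high stop. Five more notches.

Request:
apply_moves:
  deltas:
    - {"x": 0, "y": -7, "z": 0, "twist": 0, "claw": 0.35}
    - {"x": 0, "y": -14, "z": 0, "twist": 0, "claw": 0.35}
    - {"x": 0, "y": -21, "z": -1, "twist": 0, "claw": 0.35}
    - {"x": 0, "y": -28, "z": -1, "twist": 0, "claw": 0.35}
    - {"x": 0, "y": -36, "z": -2, "twist": 0, "claw": 0.35}

```text
t: 11.0
eef_pos: [488.4, -123.8, 166.7]
tcp_rot: [[-0.999, 0.043, -0.0], [0.043, 0.999, 0.001], [0.0, 0.001, -1.0]]
ft_force: [0.4, 1.3, -0.2]
opening: 30.0
finger_force: 1.1
```

Request:
apply_moves:
  deltas:
    - {"x": 0, "y": 6, "z": 0, "twist": 0, "claw": 0.35}
    - {"x": 0, "y": 6, "z": 0, "twist": 0, "claw": 0.35}
    - {"x": 0, "y": 6, "z": 0, "twist": 0, "claw": 0.35}
    - {"x": 0, "y": 6, "z": 0, "twist": 0, "claw": 0.35}
    - {"x": 0, "y": 6, "z": 0, "twist": 0, "claw": 0.35}

```text
t: 11.5
eef_pos: [488.9, -117.2, 166.9]
tcp_rot: [[-0.999, 0.043, 0.0], [0.043, 0.999, -0.0], [-0.0, -0.0, -1.0]]
ft_force: [0.4, 0.2, -0.3]
opening: 29.8
finger_force: 0.0
```

Request:
apply_moves:
  deltas:
    - {"x": 0, "y": 0, "z": 0, "twist": 0, "claw": 0.35}
    - {"x": 0, "y": 0, "z": 0, "twist": 0, "claw": 0.35}
    - {"x": 0, "y": 0, "z": 0, "twist": 0, "claw": 0.35}
    - {"x": 0, "y": 0, "z": 0, "twist": 0, "claw": 0.35}
    - {"x": 0, "y": 0, "z": 0, "twist": 0, "claw": 0.35}

```text
t: 12.0
eef_pos: [488.8, -117.3, 166.8]
tcp_rot: [[-0.999, 0.043, 0.0], [0.043, 0.999, 0.0], [-0.0, 0.0, -1.0]]
ft_force: [1.0, -0.2, -0.9]
opening: 30.1
finger_force: 0.0
```

```bash
python3 beam.py
```

```text
12.0 [ 488.8 -117.3  166.8] [ 1.  -0.2 -0.9] 30.119093346413287
notched 32 -205 -5 angle -0.0646 z@-150 122.8
high pts 3093 [ 484.7 -119.1  164.7] [ 478.7 -145.8  141. ] [498.  -88.3 180. ]
```

Request:
apply_moves:
  deltas:
    - {"x": 0, "y": -7, "z": 0, "twist": 0, "claw": 0.35}
    - {"x": 0, "y": -14, "z": 0, "twist": 0, "claw": 0.35}
    - {"x": 0, "y": -21, "z": 0, "twist": 0, "claw": 0.35}
    - {"x": 0, "y": -28, "z": 0, "twist": 0, "claw": 0.35}
    - {"x": 0, "y": -36, "z": 0, "twist": 0, "claw": 0.35}

```text
t: 12.55
eef_pos: [487.1, -153.8, 166.7]
tcp_rot: [[-0.999, 0.043, -0.0], [0.043, 0.999, 0.001], [0.0, 0.001, -1.0]]
ft_force: [0.2, 2.7, -0.5]
opening: 29.9
finger_force: 1.1
```

Request:
apply_moves:
  deltas:
    - {"x": 0, "y": 6, "z": 0, "twist": 0, "claw": 0.35}
    - {"x": 0, "y": 6, "z": 0, "twist": 0, "claw": 0.35}
    - {"x": 0, "y": 6, "z": 0, "twist": 0, "claw": 0.35}
    - {"x": 0, "y": 6, "z": 0, "twist": 0, "claw": 0.35}
    - {"x": 0, "y": 6, "z": 0, "twist": 0, "claw": 0.35}

```text
t: 13.05
eef_pos: [487.6, -147.2, 166.9]
tcp_rot: [[-0.999, 0.043, 0.0], [0.043, 0.999, -0.0], [-0.0, -0.0, -1.0]]
ft_force: [-0.2, -0.3, -1.0]
opening: 29.7
finger_force: 0.0
```

Request:
apply_moves:
  deltas:
    - {"x": 0, "y": 0, "z": 0, "twist": 0, "claw": 0.35}
    - {"x": 0, "y": 0, "z": 0, "twist": 0, "claw": 0.35}
    - {"x": 0, "y": 0, "z": 0, "twist": 0, "claw": 0.35}
    - {"x": 0, "y": 0, "z": 0, "twist": 0, "claw": 0.35}
    - {"x": 0, "y": 0, "z": 0, "twist": 0, "claw": 0.35}

```text
t: 13.55
eef_pos: [487.5, -147.3, 166.8]
tcp_rot: [[-0.999, 0.043, 0.0], [0.043, 0.999, 0.0], [-0.0, 0.0, -1.0]]
ft_force: [0.0, -0.0, -0.1]
opening: 29.8
finger_force: 0.0
```

```bash
python3 beam.py
```

```text
13.55 [ 487.5 -147.3  166.8] [ 0.  -0.  -0.1] 29.84706307674642
notched 27 -135 -5 angle 0.0210 z@-150 107.3
high pts 2442 [ 483.7 -149.2  161. ] [ 477.3 -175.8  141.1] [ 496.6 -118.2  180. ]
```

The beam is now free, at about +0.021 to +0.028 rad, so it needs one notch inward. I lower a little and push in 6 mm.

Request:
apply_moves:
  deltas:
    - {"x": 0, "y": 0, "z": 6, "twist": 0, "claw": 0.35}
    - {"x": 0, "y": 4, "z": 6, "twist": 0, "claw": 0.35}
    - {"x": 0, "y": 7, "z": 6, "twist": 0, "claw": 0.35}
    - {"x": 0, "y": 10, "z": 6, "twist": 0, "claw": 0.35}
    - {"x": 0, "y": 11.5, "z": 6, "twist": 0, "claw": 0.35}

```text
t: 14.1
eef_pos: [487.9, -135.5, 160.8]
tcp_rot: [[-0.999, 0.043, -0.0], [0.043, 0.999, 0.0], [0.0, 0.0, -1.0]]
ft_force: [-1.3, -1.5, -0.0]
opening: 30.2
finger_force: 0.7
```

Request:
apply_moves:
  deltas:
    - {"x": 0, "y": 0, "z": 0, "twist": 0, "claw": 0.35}
    - {"x": 0, "y": -6, "z": 0, "twist": 0, "claw": 0.35}
    - {"x": 0, "y": -6, "z": 0, "twist": 0, "claw": 0.35}
    - {"x": 0, "y": -6, "z": 0, "twist": 0, "claw": 0.35}
    - {"x": 0, "y": -6, "z": 0, "twist": 0, "claw": 0.35}

```text
t: 14.6
eef_pos: [487.7, -141.8, 160.8]
tcp_rot: [[-0.999, 0.043, 0.0], [0.043, 0.999, 0.0], [-0.0, 0.0, -1.0]]
ft_force: [-0.4, 0.5, -0.1]
opening: 30.1
finger_force: 0.0
```

Request:
apply_moves:
  deltas:
    - {"x": 0, "y": 0, "z": -20, "twist": 0, "claw": 0.35}
    - {"x": 0, "y": 0, "z": -50, "twist": 0, "claw": 0.35}
    - {"x": 0, "y": 0, "z": -90, "twist": 0, "claw": 0.35}
    - {"x": 0, "y": 0, "z": -100, "twist": 0, "claw": 0.35}
    - {"x": 0, "y": 0, "z": -100, "twist": 0, "claw": 0.35}

```text
t: 15.1
eef_pos: [488.4, -142.0, 262.4]
tcp_rot: [[-0.999, 0.043, 0.004], [0.043, 0.999, -0.001], [-0.004, -0.001, -1.0]]
ft_force: [0.1, 0.3, -0.8]
opening: 29.7
finger_force: 0.0
```

Request:
apply_moves:
  deltas:
    - {"x": 0, "y": 0, "z": 0, "twist": 0, "claw": 0.35}
    - {"x": 0, "y": 0, "z": 0, "twist": 0, "claw": 0.35}
    - {"x": 0, "y": 0, "z": 0, "twist": 0, "claw": 0.35}
    - {"x": 0, "y": 0, "z": 0, "twist": 0, "claw": 0.35}
    - {"x": 0, "y": 0, "z": 0, "twist": 0, "claw": 0.35}

```text
t: 15.6
eef_pos: [487.6, -141.7, 260.3]
tcp_rot: [[-0.999, 0.043, -0.001], [0.043, 0.999, 0.0], [0.001, 0.0, -1.0]]
ft_force: [-0.6, 0.6, 0.0]
opening: 29.5
finger_force: 0.0
```

```bash
python3 beam.py; python3 beam.py
```

```text
15.6 [ 487.6 -141.7  260.3] [-0.6  0.6  0. ] 29.498083470942664
notched 28 -185 -5 angle -0.0162 z@-150 114.0
pan side 3 0 70 angle 0.4198 z@-150 48.3
high pts 484 [ 485.5 -141.5  158.1] [ 479.4 -149.4  141.2] [ 494.8 -133.7  162.9]
15.65 [ 487.7 -141.8  260.4] [ 0.9 -0.3 -0.3] 29.66781910047856
notched 29 -185 -5 angle -0.0155 z@-150 113.9
pan side 4 0 70 angle 0.4357 z@-150 45.8
high pts 482 [ 485.4 -141.6  158.1] [ 479.6 -149.5  141.4] [ 495.  -133.7  163.1]
```

The slope reads between −0.009 and −0.016, close to the limit. I check more directly by viewing the pointer in the window.

Request:
apply_moves:
  deltas:
    - {"x": 20, "y": -35, "z": 0, "twist": 0, "claw": 0.35}
    - {"x": 40, "y": -70, "z": 0, "twist": 0, "claw": 0.35}
    - {"x": 60, "y": -95, "z": 0, "twist": 0, "claw": 0.35}
    - {"x": 60, "y": -95, "z": 0, "twist": 0, "claw": 0.35}
    - {"x": 60, "y": -95, "z": 0, "twist": 0, "claw": 0.35}

```text
t: 16.2
eef_pos: [423.6, -234.4, 260.9]
tcp_rot: [[-0.999, 0.045, 0.0], [0.045, 0.999, 0.0], [-0.0, 0.0, -1.0]]
ft_force: [0.5, 0.7, 0.1]
opening: 29.8
finger_force: 0.0
```

```bash
python3 - <<'E'
from h import *
np.set_printoptions(precision=1,suppress=True)
C,p,d=shot("wrist");np.savez("w5.npz",p=p,d=d,T=C["T"],K=C["K"],k=C["k"]);print(readout.get_obs()["eef_pos"])
c=proj(C,[480.5,-235,105]);print(c,C["T"][:3,3])
u,v=int(c[0]),int(c[1]);v0=max(v-60,0);u0=max(u-70,0)
x=p[v0:v0+120,u0:u0+160];print(u0,v0)
cv2.imwrite("pics/win.png",cv2.resize((255*(x/255.)**.6).astype(np.uint8),None,fx=5,fy=5,interpolation=2)[:,:,::-1])
P=cloud(C,d,1);
for y in range(-185,-256,-5):
    q=P[(abs(P[:,1]-y)<2.5)&(P[:,2]>75)&(abs(P[:,0]-485)<40)]
    if len(q): 
        r=q[abs(q[:,0]-(491.9+.046*(y+40)))<3.]
        print(y,len(q),q.min(0),q.max(0),"beamline",len(r),np.median(r[:,2]) if len(r) else 0)
E
```

```text
[ 424.  -233.8  260.8]
[316.2 242.5] [ 345.6 -230.9  386.3]
246 182
-185 76 [ 479.8 -187.4  102.2] [ 490.  -182.5  115.8] beamline 32 114.245626544363
-190 74 [ 479.9 -192.5  102.8] [ 489.7 -187.5  114.2] beamline 31 112.76387886360493
-195 35 [ 480.  -197.3  102.7] [ 487.4 -192.5  114.7] beamline 9 113.07564022751882
-200 22 [ 479.3 -202.4  103.4] [ 480.8 -197.7  112. ] beamline 0 0
-205 20 [ 478.6 -207.3  103.4] [ 480.8 -202.5  112. ] beamline 0 0
-210 58 [ 478.3 -212.4  103.5] [ 489.2 -207.6  120.1] beamline 26 110.36406358773891
-215 30 [ 481.7 -217.1  106.2] [ 485.9 -213.1  111.3] beamline 30 109.41798151212421
-220 35 [ 481.5 -222.5  106.3] [ 486.  -217.7  110.9] beamline 35 109.1861776844076
-225 45 [ 481.2 -227.5   87.9] [ 503.6 -222.5  129.6] beamline 31 109.30835871071355
-230 322 [ 462.5 -232.5   79.1] [ 505.7 -227.5  136.6] beamline 30 131.9574115267307
-235 296 [ 462.2 -237.3   80.6] [ 505.5 -232.5  136.1] beamline 38 132.4553745038786
-240 134 [ 481.2 -241.    76.6] [ 505.5 -238.   135.9] beamline 9 109.00109003387541
```

View pics/win.png

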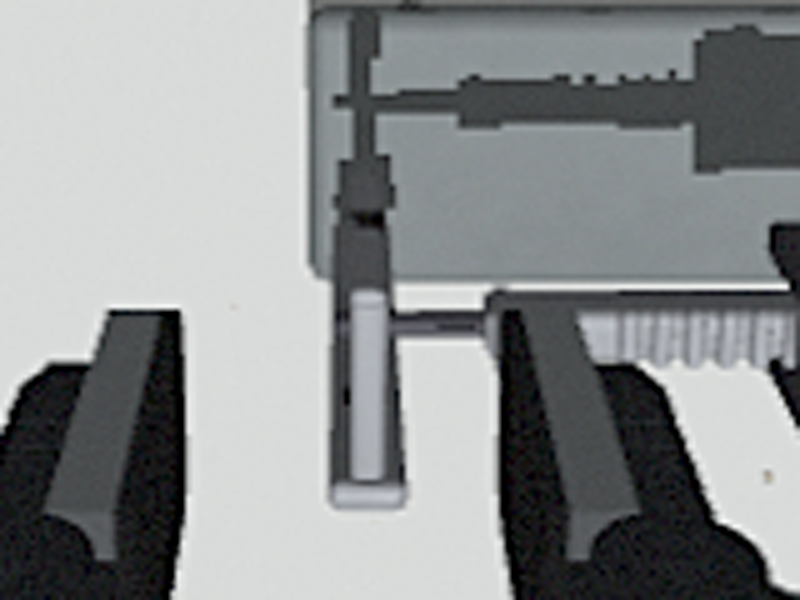

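The pointer (crop 360–480, 325) is slightly above the marks, at z ≈ 108 against 105. For an accurate reading I repeat the earlier clean viewpoint (w4, where the beam was at the known −0.06 stop) and compare beam heights.

Request:
apply_moves:
  deltas:
    - {"x": -22, "y": 45, "z": 0, "twist": 0, "claw": 0.35}
    - {"x": -44, "y": 90, "z": 0, "twist": 0, "claw": 0.35}
    - {"x": -60, "y": 135, "z": 0, "twist": 0, "claw": 0.35}
    - {"x": -60, "y": 180, "z": 0, "twist": 0, "claw": 0.35}
    - {"x": -60, "y": 199, "z": 0, "twist": 0, "claw": 0.35}

```text
t: 16.75
eef_pos: [492.5, -33.0, 260.6]
tcp_rot: [[-0.999, 0.038, -0.0], [0.038, 0.999, 0.001], [0.0, 0.001, -1.0]]
ft_force: [0.4, -0.9, -0.6]
opening: 29.9
finger_force: 0.0
```

Request:
apply_moves:
  deltas:
    - {"x": 0, "y": 0, "z": 0, "twist": 0, "claw": 0.35}
    - {"x": 0, "y": 0, "z": 0, "twist": 0, "claw": 0.35}
    - {"x": 0, "y": 0, "z": 0, "twist": 0, "claw": 0.35}

```text
t: 17.05
eef_pos: [492.4, -38.3, 260.8]
tcp_rot: [[-0.999, 0.043, 0.0], [0.043, 0.999, -0.0], [-0.0, -0.0, -1.0]]
ft_force: [0.3, 0.7, -0.1]
opening: 29.6
finger_force: 0.0
```

```bash
cat > cmp.py <<'E'
from h import *
np.set_printoptions(precision=2,suppress=True)
C,p,d=shot("wrist");print(readout.get_obs()["eef_pos"])
w=np.load("w4.npz");C4=dict(T=w["T"],K=w["K"],k=float(w["k"]))
ys=np.array([y for y in list(range(75,54,-4))+list(range(-2,-196,-4))])
def prof(C,d):
    P=cloud(C,d,1);P=P[(P[:,2]>85)&(P[:,2]<150)&(abs(P[:,0]-491.9-.046*(P[:,1]+40))<9)];o=[]
    for y in ys:
        q=P[abs(P[:,1]-y)<4]; o.append(np.mean(np.sort(q[:,2])[-40:-10]) if len(q)>50 else np.nan)
    return np.array(o)
a,b=prof(C4,w["d"]),prof(C,d)
D=b-a;g=~np.isnan(D)
Y=ys[g];D=D[g]
for _ in range(12):
    c=np.polyfit(Y,D,1);r=abs(D-np.polyval(c,Y));m=r<max(.5,2.5*np.median(r));Y,D=Y[m],D[m]
print(len(Y),Y.min(),Y.max(),"d angle %.4f -> beam %.4f"%(c[0],-.06+c[0]),"pivot y",-c[1]/c[0],"res",np.std(D-np.polyval(c,Y)))
K=cloud(C,d,1);K=K[(K[:,2]>145)&(K[:,2]<175)&(K[:,1]<-60)&(K[:,1]>-215)&(abs(K[:,0]-487)<12)]
t=K[K[:,2]>np.percentile(K[:,2],99)-3];print("knobtop",len(t),t.mean(0))
E
python3 cmp.py
```

```text
[492.33 -38.64 260.77]
37 -194 75 d angle 0.0531 -> beam -0.0069 pivot y 28.645367363228818 res 0.17286646703431768
knobtop 323 [ 487.09 -140.61  161.42]
```

Compared with the known stop, the beam rests at −0.007 rad. The fitted pivot y of 28.6 and the knob-top height agree with that, and it is well within ±0.018. The arm is clear of everything, so I hand it in.

```bash
python3 cmp.py; python3 -c "
from cell import bot
print(bot.sign_off())"
```

```text
[492.29 -38.79 260.78]
37 -194 75 d angle 0.0529 -> beam -0.0071 pivot y 28.611693941701258 res 0.171938855075295
knobtop 319 [ 487.2  -140.54  161.4 ]
the job is handed in; nothing more can be done
None
```

The job is handed in, with no verdict returned: the jar stands upright on the pan, the poise is at about the 0.114 m notch (roughly 245 g), and the free beam rests at about −0.007 rad.

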